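# Blank reading on the shade reader

### The job

At this make-up colour counter, take the blank reading for the shade reader: first, with the tall glass cell still standing in the wooden rack, press its stopper down until it is fully home. Then grip the cell by its two frosted faces only, never touching its clear windows, lift it out and hold it in the air between the reader's two towers, upright, at the height of the lenses, centred in the light path and with its clear windows square to the lenses. Finish while still holding it there, still and touching nothing but the gripper; leave everything else where it stands.

Things in the scene. Friction and masses are not known exactly. Their poses are not given: they have to be found in the camera images.
- cell: The tall glass cell (cuvette): 24 mm over its frosted faces (looking to its +x and -x), 24 mm over its clear windows (looking to its +y and -y), 70 mm high without the stopper, about 0.1 kg. Origin at the centre of its underside, z up its height. It starts upright in one of the rack's wells, the lowest 18 mm inside the well, 52 mm standing free above the rack.
- frost_a: The frosted wall on the cell's +x side: opaque greyish-white plate 21 mm wide (along the cell's y), 70 mm high, 3 mm thick; origin at its centre.
- frost_b: The frosted wall on the cell's -x side, the same size; origin at its centre.
- window_a: The clear window on the cell's +y side: transparent plate 17 mm wide (along the cell's x), 66 mm high, 3 mm thick, its outside standing 1.5 mm proud of the frosted walls' edges; origin at its centre. Not to be touched.
- window_b: The clear window on the cell's -y side, the same; origin at its centre. Not to be touched.
- cell_mid (a point): The point of the cell that belongs in the middle of the light path: on the cell's axis, 30 mm above its underside.
- stopper (a joint): How far the cell's stopper stands up above fully home, in m: 0 is fully home, at most 0.009. It slides stiffly along the cell's axis (about 3 N moves it), stays where it is left, and comes to a hard stop at 0.
- stopper_top (a point): Centre of the flat top of the stopper, a black round cap 19 mm in diameter and 10 mm thick on top of the cell; when fully home this point is 80 mm above the cell's underside.
- rack: Fixed pale wooden rack, 56 mm (its x) by 190 mm (its y), 26 mm high; origin at the centre of its underside. Three square wells in a row along its y, 60 mm apart, the middle one at its centre, each 27 mm wide and 18 mm deep. The tall cell may stand in any of them; its x axis is along the rack's x, so both windows look along the row.
- reader: Fixed white shade reader: base plate 100 mm (its x) by 200 mm (its y), 20 mm high; on it two towers, each 64 mm (x) by 48 mm (y), tops 148 mm above the table, facing each other along its y across a 100 mm gap (94 mm between lenses), open above and to +x and -x. Origin at the centre of its underside.
- beam (a point): Middle of the light path: midway between the towers, 120 mm above the table, level with the round lenses. The light runs along the reader's y axis.
- short_1: Bystander: short frosted cell with a flat black lid, 24 by 24 mm, 48 mm high over all, standing in another well; origin at the centre of its underside. Leave it.
- short_2: Bystander: the second short cell, the same.
- pot_small: Bystander: black cream pot with a gold disc on its lid, 39 mm in diameter, 36 mm high; origin at the centre of its underside, as for the others below.
- pot_small_2: Bystander: a second such pot.
- powder_tub: Bystander: beige powder tub with black lid, 74 mm in diameter, 42 mm high.
- compact: Bystander: flat black compact, 82 mm in diameter, 22 mm high.
- kabuki: Bystander: stubby brush standing on its head, 46 mm in diameter, 99 mm high.
- mug: Bystander: empty glass mug, 84 mm in diameter, 100 mm high, handle on its +y.
Not all that is in view belongs to the job. Several things have the shape of the cell; the one meant has the colours described above.

How it is judged:
On the way:
1. the stopper is pressed home while the cell stands in the rack (value of joint stopper below 0.0012 m and height (world z) of cell below 0.014 m and angle between cell's own z axis and vertical below 0.15 rad), for 0.2 s.
At the end, for the whole second after the job is handed in: Cell held still by both frosted faces (over 1 N each), touching neither reader nor rack; its mid point within 8 mm of the beam middle sideways and in height, 15 mm along the light; windows square and cell upright within 0.15 rad; stopper home within 1.5 mm (x of cell_mid in the frame of beam between -0.008 and 0.008 m and z of cell_mid in the frame of beam between -0.008 and 0.008 m and y of cell_mid in the frame of beam between -0.015 and 0.015 m and angle between the y axis of cell and the y axis of reader, either way round below 0.15 rad and angle between cell's own z axis and vertical below 0.15 rad and value of joint stopper below 0.0015 m and contact force between the fingers and frost_a above 1 N and contact force between the fingers and frost_b above 1 N and contact force between cell and reader below 0.3 N and contact force between cell and rack below 0.3 N and linear speed of cell below 0.02 m/s); the arm keeps its last pose, push and grip.
It fails at once if a clear window of the tall cell is touched by the robot (over 0.5 N) (contact force between any of the fingers, the arm and window_a above 0.5 N or contact force between any of the fingers, the arm and window_b above 0.5 N).
It fails at once if another thing is displaced by more than 20 mm (distance of any of short_1, short_2, pot_small, pot_small_2, powder_tub, compact, kabuki, mug from where it was at the start of the episode above 0.02 m).
It also fails if it takes over 48 s, if anything falls off the work surface, if the arm or the gripper's body presses on something with over 40 N, if the wrist force passes 120 N, or if a joint passes its speed limit or range.

### The arm

A 6-joint arm with a two-finger parallel gripper is mounted at the origin on the work surface. World frame = base frame: x ahead of the robot, y to its left, z up, the work surface at z = 0. Lengths are in m, angles in rad, forces in N, time in s.
With the tool pointing down it reaches from about 0.3 to 0.875 m from the base axis. Payload 6.4 kg.
Tool frame: the origin (TCP) lies on the centre line of the jaws, within the pads' length; the fingertips stand 25 mm ahead of it and the grasp point (between the pads) lies 6 mm ahead of it; z points along the fingers, y is the line along which they close (so a half turn about z gives the same grasp; the last joint's range is limited). The gripper opens to 85 mm and grips with 20 to 120 N. Pads are 22 mm wide; open, the fingers measure 114 mm over their backs; the gripper's body (76 mm by 85 mm) begins 54 mm behind the grasp point. The pads swing forward as they close: fully open they stand 13 mm farther back than shut.
Start: joints at [-1.48, 0.181, 1.607, -0, 1.354, -0.206], TCP at [0.168, -0.55, 0.256] pointing down, gripper open.
Joint ranges: [-2.99, 2.99], [-0.89, 2.07], [0.3, 2.58], [-1.14, 4.28], [0, 2.63], [-3.12, 3.12]. Speed limits (rad/s): [2.57, 2.57, 3.01, 3.14, 3.14, 3.14].

### API

Orientations are given as a unit quaternion [x, y, z, w].
In Python, from station import manip gives the robot as it stands. Calls block until the motion is done:
- manip.move_to(position, orientation): joint-space move of the TCP to a pose.
- manip.move_straight(position, orientation=None, max_speed=0.15): straight line of the TCP; orientation=None keeps the orientation; max_speed is the mean speed in m/s.
- manip.goto_joints(angles): joint-space move.
- manip.open() and manip.grasp(newtons=None): open the fingers fully, or close them until they stop; newtons is the grip in N (None keeps the last).
- manip.pause(seconds).
- manip.ik(position, orientation): joint angles nearest the present ones, or None.
- manip.read_state(): the state.
- manip.camera(name): name is "scene" or "top"; returns a dict with "frame" (420x560x3 uint8, blue, green, red), "range_z" (420x560 float32, m along the optical axis (not along the pixel's ray), 0 where there is no reading), "fx", "fy", "cx", "cy" (pixels), "dist_coeffs" ([k1, k2, p1, p2, k3] as OpenCV has them; the pictures are not rectified), "position" and "orientation" of the camera in the world. Camera axes: x right, y up, looking along -z (the intrinsics and any distortion apply to the point x, -y, -z); pixel columns grow to the right and rows downward; lengths in m; the calibration is good to about 2 mm. A picture is of the moment at which its call begins.
A pose or a line that the arm cannot do raises manip.Unreachable and nothing moves.
- manip.hand_in(): hands the job in; it is judged then, once.
The state is a dict: "clock": time; "joints": joint angles; "joint_vel": joint speeds; "tau": joint torques, N m; "tool_pos": TCP position; "orientation": TCP orientation; "ft_force": force on the tool from outside, world axes, zero at the start; "ft_torque": the same for the moment, N m; "gripper_width": finger opening in m; "gripper_force": force on a finger pad.
Only numpy, scipy, OpenCV 4.12 (cv2) and the standard library are available. Lean on these libraries where they do the work, as an engineer would, in place of code of your own. Each camera call takes 0.05 s, during which the arm holds its last target. There are 200 camera calls.

## Working session

There is one attempt and no reset: what is moved stays moved. The work goes in short steps, each a Python script; the robot and the scene stay as the last script left them, time stands still between calls to the robot, and variables do not carry over. Pictures are saved under pics/ and viewed, at most 10 in all, crops included, and the job is handed in when it is done.

```bash
mkdir -p pics; ls; cat > h.py <<'E'
import numpy as np, cv2
from scipy.spatial.transform import Rotation as R
def rays(c,px):
    K=np.array([[c['fx'],0,c['cx']],[0,c['fy'],c['cy']],[0,0,1.]])
    u=cv2.undistortPoints(np.float64(px).reshape(-1,1,2),K,np.float64(c['dist_coeffs'])).reshape(-1,2)
    d=np.c_[u[:,0],-u[:,1],-np.ones(len(u))]
    return np.array(c['position']),R.from_quat(c['orientation']).apply(d)
def plane(c,px,z):
    o,d=rays(c,px); return o+d*((z-o[2])/d[:,2])[:,None]
def depth(c,px):
    o,d=rays(c,px); p=np.int32(np.round(px)).reshape(-1,2)
    return o+d*c['range_z'][p[:,1],p[:,0]][:,None]
E
python3 - <<'E'
from station import manip
import cv2,pickle
for n in("scene","top"):
    c=manip.camera(n); pickle.dump(c,open(n+'.pkl','wb')); cv2.imwrite(f'pics/{n}.png',c['frame'])
    print(n,c['position'],c['orientation'],c['fx'],c['dist_coeffs'])
E
```

```text
pics
scene [1.07297683 0.85802156 0.99531848] [0.10936709 0.40924431 0.86888681 0.25611257] 466.58911705674535 [0.00830586 0.         0.         0.         0.        ]
top [ 0.1757719  -0.03396887  1.69604549] [-0.0765301   0.07547798  0.70887666 -0.69709404] 512.5554651304715 [-0.01497911  0.          0.          0.          0.        ]
```

View pics/scene.png

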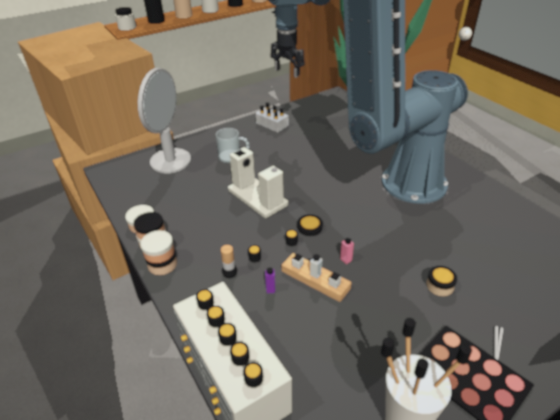

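View pics/top.png

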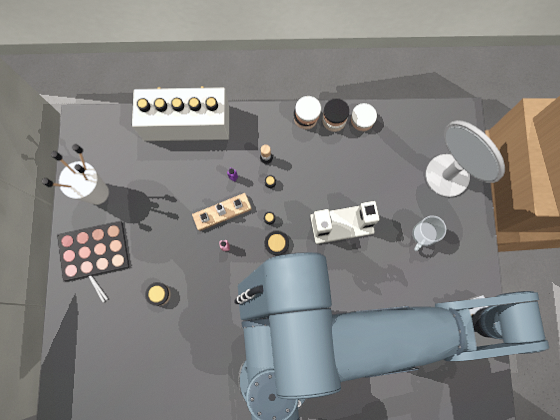

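The scene view shows the rack at about (315,277), with three black-topped cells at (297,262), (316,264) and (335,281). The reader is at (258,183). In the top view the rack is at (222,211) and the reader at (343,222). I'll enlarge both to tell the cells apart.

```bash
python3 - <<'E'
import pickle,cv2,numpy as np
s=pickle.load(open('scene.pkl','rb'));t=pickle.load(open('top.pkl','rb'))
f=lambda c,x,y,w,h:cv2.resize(c['frame'][y:y+h,x:x+w],(400,300),interpolation=cv2.INTER_CUBIC)
A=np.vstack([np.hstack([f(s,276,240,80,60),f(s,215,140,100,75)]),np.hstack([f(t,182,182,80,60),f(t,300,190,92,69)])])
cv2.imwrite('pics/crop.png',A)
from h import *
for n,p in dict(rackc=(222,211),readerc=(345,222),pot=(270,218),compact=(277,243),pink=(224,245),purple=(233,175)).items(): print(n,plane(t,[p],0.03).round(3), depth(t,[p]).round(3))
E
```

```text
rackc [[0.543 0.167 0.03 ]] [[0.536 0.163 0.062]]
readerc [[ 0.499 -0.24   0.03 ]] [[ 0.502 -0.242  0.016]]
pot [[0.517 0.008 0.03 ]] [[0.515 0.007 0.04 ]]
compact [[ 0.433 -0.014  0.03 ]] [[ 0.434 -0.014  0.025]]
pink [[0.429 0.16  0.03 ]] [[0.422 0.154 0.078]]
purple [[0.667 0.131 0.03 ]] [[0.656 0.127 0.07 ]]
```

View pics/crop.png

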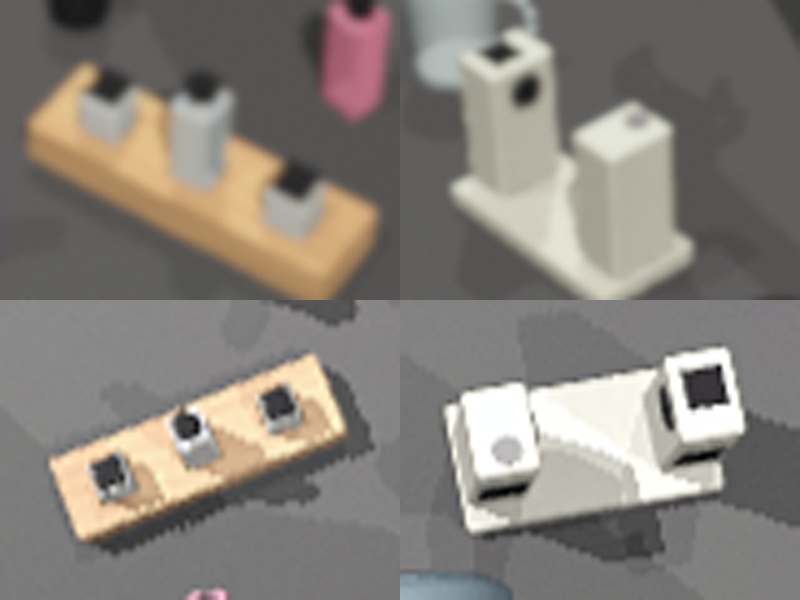

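The cells in the rack (crop, top row left) are:
- **(105,105):** short cell with a flat square lid.
- **(200,130):** tall greyish-white cell with a round black stopper. This fits the description and stands in the middle well.
- **(295,195):** the second short cell.

The pink and purple bottles outside the rack have the same shape but the wrong colours. Next I'll measure the rack, the cell and the towers in both views.

```bash
python3 - <<'E'
import pickle
from h import *
for n,rb,cb in(('top',(182,182,80,60),(300,190,92,69)),('scene',(270,235,95,75),(215,140,100,75))):
    c=pickle.load(open(n+'.pkl','rb')); hsv=cv2.cvtColor(c['frame'],cv2.COLOR_BGR2HSV)
    def pts(b,m):
        x,y,w,h=b; v,u=np.mgrid[y:y+h,x:x+w]; px=np.c_[u.ravel(),v.ravel()]
        P=depth(c,px); k=m(P,hsv[px[:,1],px[:,0]]); return px[k],P[k]
    def rect(px,z):
        Q=plane(c,px,z)[:,:2]; (a,b),(w,h),ang=cv2.minAreaRect(np.float32(Q*1000)); return np.round([a,b,w,h,ang],1),Q.mean(0).round(4)
    px,P=pts(rb,lambda P,H:(H[:,1]>70)&(H[:,0]>5)&(H[:,0]<25)&(P[:,2]>.019)&(P[:,2]<.034))
    print(n,'rack',rect(px,.026),len(px),np.median(P[:,2]).round(4))
    px,P=pts(rb,lambda P,H:(P[:,2]>.065)&(abs(P[:,0]-.54)<.05)&(abs(P[:,1]-.165)<.04))
    print(' tall',len(px),P.mean(0).round(4),P[:,2].max().round(4)); 
    px,P=pts(rb,lambda P,H:(P[:,2]>.083)&(abs(P[:,0]-.54)<.05)&(abs(P[:,1]-.165)<.04))
    print(' stopper',len(px),P.mean(0).round(4) if len(px) else 0,np.sort(P[:,2])[-5:].round(3))
    px,P=pts(rb,lambda P,H:(P[:,2]>.048)&(P[:,2]<.064)); print(' shorts',[(int(k.sum()),P[k].mean(0).round(4)) for k in(P[:,1]>.19,P[:,1]<.14)])
    px,P=pts(cb,lambda P,H:(P[:,2]>.14)&(P[:,2]<.156))
    L=P[:,1]>-.245
    for k in(L,~L): print(' tower',rect(px[k],.148),k.sum(),np.median(P[k,2]).round(4))
E
```

```text
top rack (array([544.8, 171.4,  58.3, 187.7,  21.4]), array([0.5371, 0.1801])) 382 0.0266
 tall 60 [0.5439 0.1697 0.0864] 0.1
 stopper 32 [0.5443 0.1702 0.0933] [0.097 0.098 0.099 0.1   0.1  ]
 shorts [(45, array([0.5219, 0.2255, 0.0566])), (41, array([0.5675, 0.1142, 0.0559]))]
 tower (array([ 485.6, -157.8,   63.8,   48.6,   10.6]), array([ 0.4856, -0.1571])) 301 0.1473
 tower (array([ 508.8, -301.8,   64.4,   50.2,    9.6]), array([ 0.5086, -0.3028])) 304 0.1474
scene rack (array([550. , 140.9, 100.8, 257.7,   8.1]), array([0.5497, 0.1778])) 793 0.0282
 tall 116 [0.5483 0.1729 0.0821] 0.099
 stopper 43 [0.546  0.1712 0.0929] [0.096 0.097 0.097 0.098 0.099]
 shorts [(78, array([0.525 , 0.2276, 0.0554])), (71, array([0.5691, 0.1161, 0.0554]))]
 tower (array([ 489.3, -154.2,   68.8,   53.5,    8. ]), array([ 0.4892, -0.1545])) 219 0.1477
 tower (array([ 513.6, -299.6,   71. ,   55.4,    9.8]), array([ 0.5124, -0.3001])) 189 0.1487
```

The tall cell is at about (0.545, 0.171) and the rack yaw is about 21.8°. The reader centre is at about (0.499, -0.2285), yaw about 9.3°. The two views agree to within 2–4 mm. The stopper top is at about 0.095, so it is raised. I'll press it now.

```bash
cat >> h.py <<'E'
CELL=np.array([.5455,.171]); RY=np.deg2rad(21.8); BEAM=np.array([.499,-.2285]); BY=np.deg2rad(9.3)
def quat(yaw,flip=0):   # tool down, closing line along the yawed x axis
    c,s=np.cos(yaw+flip*np.pi),np.sin(yaw+flip*np.pi)
    return R.from_matrix(np.array([[-s,c,0],[c,s,0],[0,0,-1]])).as_quat()
E
python3 - <<'E'
from h import *
from station import manip
for f in(0,1): print(f,[np.round(q,2) if q is not None else None for q in(manip.ik([*CELL,.2],quat(RY,f)),manip.ik([*BEAM,.146],quat(BY,f)))])
f=min((0,1),key=lambda f:abs(manip.ik([*CELL,.2],quat(RY,f))[5]))
q=quat(RY,f)
manip.grasp(20); print(manip.read_state()['gripper_width'])
manip.move_to([*CELL,.25],q); manip.move_straight([*CELL,.13],q)
f0=np.array(manip.read_state()['ft_force']); z=.13
while z>.105:
    z-=.001; manip.move_straight([*CELL,z],q,.03)
    s=manip.read_state(); F=np.array(s['ft_force'])-f0; print(round(z,3),np.round(s['tool_pos'][2],4),F.round(1))
    if F[2]>14: break
manip.pause(.4); s=manip.read_state(); print(s['clock'],s['tool_pos'],np.array(s['ft_force'])-f0)
E
```

```text
0 [array([ 0.1 ,  0.23,  1.67, -0.  ,  1.24, -0.28]), array([-0.65,  0.25,  1.77, -0.  ,  1.13, -0.81])]
1 [array([ 0.1 ,  0.23,  1.67, -0.  ,  1.24,  2.86]), array([-0.65,  0.25,  1.77, -0.  ,  1.13,  2.33])]
-7.694265007969706e-05
0.129 0.1298 [-0.6 -0.7 -0.1]
0.128 0.128 [-0.4 -0.9 -0.1]
0.127 0.1269 [-0.  -0.1 -0.4]
0.126 0.1258 [ 0.3 -0.4  0.3]
0.125 0.1249 [ 1.  -1.5 -0.8]
0.124 0.1239 [-0.4 -0.4 -1.2]
0.123 0.1229 [ 1. -0. -1.]
0.122 0.1219 [-0.2 -0.4 -0.3]
0.121 0.1209 [ 0.3  0.7 -0.8]
0.12 0.1199 [-0.1  0.5 -1.2]
0.119 0.1189 [-0.6 -0.8 -1.2]
0.118 0.118 [ 0.7 -1.   0. ]
0.117 0.1171 [ 0.2 -0.1  0.9]
0.116 0.1161 [-0.7  0.9  1.9]
0.115 0.115 [ 0.3 -0.1  1.6]
0.114 0.1139 [ 0.2 -1.   1.4]
0.113 0.1133 [ 0.3 -0.3  4.1]
0.112 0.1132 [-1.4 -0.5  8.9]
0.111 0.1132 [-2.7  0.  14.3]
9.825 [0.54700771 0.17119222 0.11320384] [-1.88750118 -0.64148314 13.96811466]
```

A hard stop at tip height 0.088 means the stopper is fully home. Now I'll open, descend and grip.

```bash
python3 - <<'E'
from h import *
from station import manip
import pickle
q=quat(RY)
manip.move_straight([*CELL,.16],q); manip.open()
manip.move_straight([*CELL,.064],q,.08)
s=manip.read_state(); print(s['tool_pos'],np.round(s['ft_force'],1))
manip.grasp(30); manip.pause(.3)
s=manip.read_state(); print(s['gripper_width'],s['gripper_force'],s['tool_pos'],np.round(s['ft_force'],1),s['clock'])
c=manip.camera('scene'); pickle.dump(c,open('g.pkl','wb'))
cv2.imwrite('pics/grasp.png',cv2.resize(c['frame'][205:310,250:390],(800,600),interpolation=cv2.INTER_CUBIC))
E
```

```text
[0.54602968 0.17106686 0.0646433 ] [0.6 0.1 0.1]
0.02386501568877837 37.07182466983795 [0.54539363 0.17099513 0.06395304] [-0.8 -0.2  0.6] 13.3167
```

View pics/grasp.png

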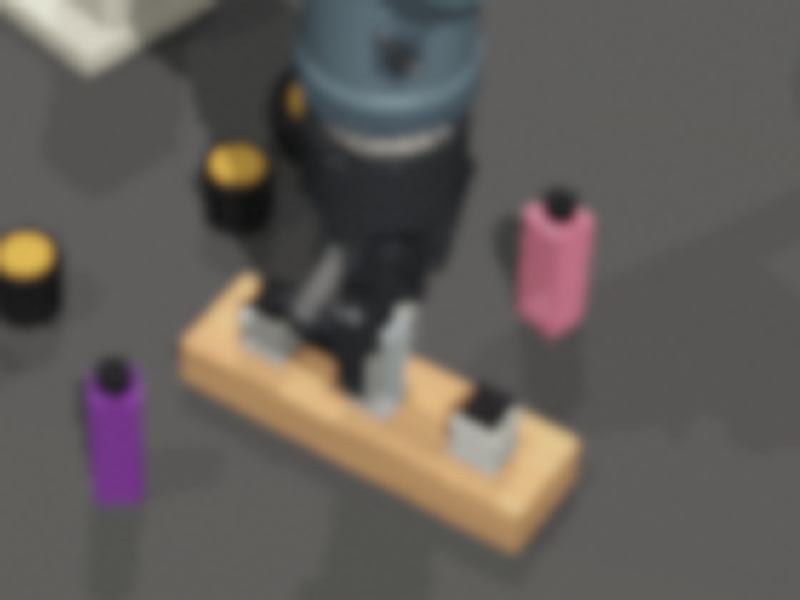

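The fingers are on the two frosted faces, width 23.9 mm, and the clear window towards the camera at about (390,355) is free. I'll lift it and carry it over.

```bash
python3 - <<'E'
from h import *
from station import manip
import pickle
manip.move_straight([*CELL,.27],quat(RY),.1)
manip.move_to([*BEAM,.27],quat(BY)); manip.move_straight([*BEAM,.146],quat(BY),.06); manip.pause(.4)
s=manip.read_state(); print(s['gripper_width'],s['gripper_force'],s['tool_pos'],s['orientation'],quat(BY),np.round(s['ft_force'],1),s['clock'])
for n in('scene','top'):
    c=manip.camera(n); pickle.dump(c,open('e_'+n+'.pkl','wb'))
    cv2.imwrite(f'pics/end_{n}.png',cv2.resize(c['frame'][110:230,190:350] if n=='scene' else c['frame'][170:275,285:425],(800,600),interpolation=cv2.INTER_CUBIC))
E
```

```text
0.023728481141837135 36.91013216972351 [ 0.49899528 -0.22851874  0.14602943] [6.47472949e-01 7.62088433e-01 6.46936782e-06 1.81994502e-05] [0.64745509 0.76210361 0.         0.        ] [ 0.6  0.3 -1.6] 19.6833
```

View pics/end_scene.png

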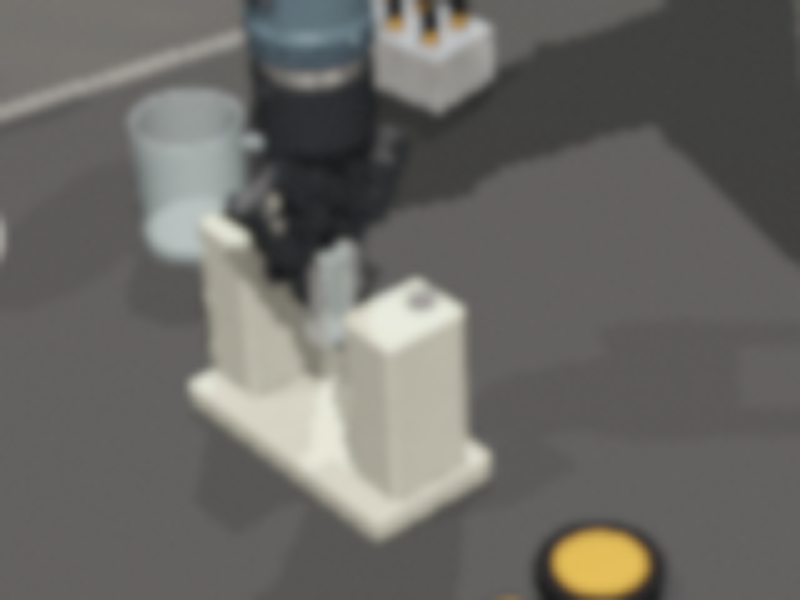

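View pics/end_top.png

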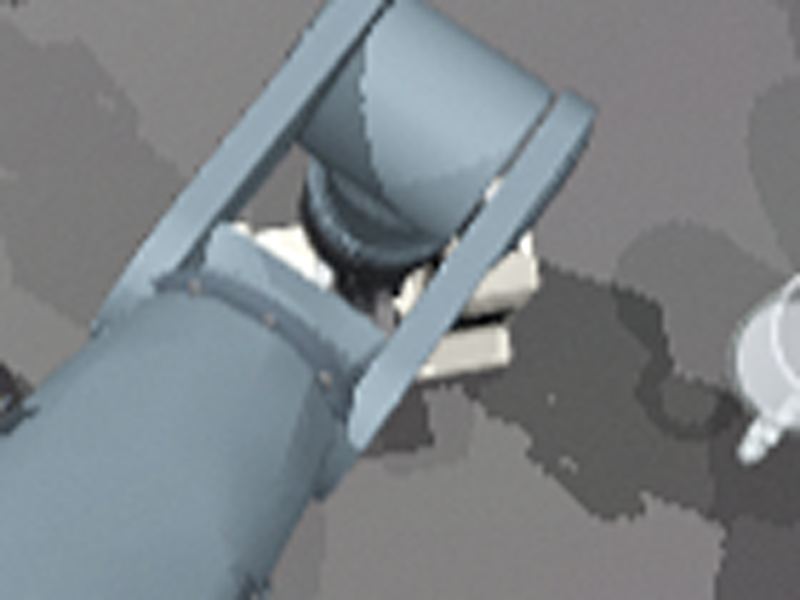

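The cell hangs upright between the towers, crop (335,295), with its lower end at about (325,343), and touches nothing. The top view is blocked by the arm, with the reader just visible at (450,330). A quick check of the lower-end position from the scene ray before handing in.

```bash
python3 - <<'E'
from h import *
import pickle
c=pickle.load(open('e_scene.pkl','rb'))
v,u=np.mgrid[150:182,248:264]; px=np.c_[u.ravel(),v.ravel()]; P=depth(c,px)
cs,sn=np.cos(BY),np.sin(BY); L=(P[:,:2]-[.501,-.2272])@np.array([[cs,-sn],[sn,cs]])
k=(abs(L[:,0])<.03)&(abs(L[:,1])<.03)&(P[:,2]>.07)&(P[:,2]<.125)
print(k.sum()); D=np.c_[L[k],P[k,2]]; print(np.percentile(D,[2,10,50,90,98],axis=0).round(4))
E
```

```text
57
[[-0.0092 -0.0131  0.0917]
 [-0.0037 -0.0071  0.0959]
 [ 0.0072  0.0065  0.1107]
 [ 0.011   0.011   0.1225]
 [ 0.0129  0.0126  0.1244]]
```

In the reader frame the cell's near faces lie at about +12.5 mm in x and y, and its underside is at about 0.09 m. It is centred, so I'm handing in.

```bash
python3 -c "
from station import manip
print(manip.hand_in(), manip.read_state()['clock'])"
```

```text
the job is handed in; nothing more can be done
the job is handed in; nothing more can be done
```

The job is handed in, result not shown: I pressed the stopper home in the rack, then gripped the cell by its frosted faces; it is held upright and still, measured as centred in the light path at lens height.

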